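Put washed hydroponic parts back in their trays

TASK

Five washed parts stand mixed on the grow shelf: two net cups, two inline valves and a drain fitting. Put each one in the black tray that already holds its kind, set down on the tray floor the same way up as the parts there (cups and drain fitting standing upright, valves flat on their feet with the handle up) and not on top of another part. Do not push the two rockwool seedling blocks about.

Things in the scene. Friction and masses are not known exactly. Their poses are not given: they have to be found in the camera images.
- cup_a: White plastic net cup, hollow, open on top, tapering sides of thin ribs: 52 mm tall, base 37 mm across; round the top a straight collar, 52 mm across outside, 2.5 mm thick, from 40 to 52 mm up. 25 g. Starts upright on the shelf. Origin: centre of the underside, z up; yaw does not matter. Grip from above across the outside of the collar.
- cup_b: A second net cup, just like cup_a; the two are interchangeable.
- valve_a: White plastic inline valve: upright round body, 28 mm across, 30 mm tall, flat foot; barbed spigots 19 mm thick on both sides (76 mm tip to tip, axis 15 mm up); bar handle 44 x 9 mm on top, along the spigots, up to 40 mm. 40 g. Starts on its foot. Origin: centre of the foot; x along the spigots, z up. Ends alike. Grip from above across the body, along the valve's y, 22 mm up.
- valve_b: A second inline valve, just like valve_a; the two are interchangeable.
- drain_fitting: White plastic tank drain fitting standing on its round flange (50 mm across, 5 mm thick); hexagon nut 38 mm across flats 8 to 18 mm up, 28 mm thread above, spigot 20 mm across from 32 to 60 mm up. 50 g. Origin: centre of the underside, z up; yaw does not matter. Grip from above round the spigot, 45 mm up.
- cup_tray: Black plastic tray, fixed: inside 100 mm (its x) by 210 mm (its y), floor 3 mm thick, wall tops 26 mm above the shelf, walls 3 mm with a rolled rim. Origin: centre of the underside. For net cups: one loose net cup already stands in it 70 mm from the middle towards its +y end; the middle and the place 70 mm towards -y are free, one for each cup.
- valve_tray: Fixed black tray like cup_tray, same size and axes, for valves: one loose valve already lies in it 70 mm from the middle towards its +y end, spigots across the tray (along its x); the middle and the place 70 mm towards -y are free, one for each valve, laid the same way.
- drain_tray: Fixed black tray like cup_tray, same size and axes, for drain fittings: two loose drain fittings already stand in it, 70 mm from the middle towards its +y and -y ends; the middle is free.
- block_left: Bystander, to be left alone: wrapped rockwool block, 98 by 98 by 66 mm, with a seedling on top (110 to 120 mm tall in all), 0.5 kg, at the left (+y) end of the work. Origin: centre of its underside.
- block_right: Bystander, to be left alone: wrapped rockwool block, 98 by 98 by 66 mm, with a seedling on top (110 to 120 mm tall in all), 0.5 kg, at the right (-y) end of the work. Origin: centre of its underside.

How it is judged:
By the outcome, as a careful person would: the job done as asked, in the order asked, and still so for the second after the job is handed in, with the robot touching nothing.
It also fails if it takes over 112 s, if anything falls off the work surface, if the arm or the gripper's body presses on something with over 40 N, if the wrist force passes 120 N, or if a joint passes its speed limit or range.

ROBOT

A 6-joint arm with a two-finger parallel gripper is mounted at the origin on the work surface. World frame = base frame: x ahead of the robot, y to its left, z up, the work surface at z = 0. Lengths are in m, angles in rad, forces in N, time in s.
With the tool pointing down it reaches from about 0.4 to 0.825 m from the base axis. Payload 7 kg.
Tool frame: the origin (TCP) lies at the very end of the fingers, on their centre line; the grasp point (between the pads) lies 19 mm behind it; z points along the fingers, y is the direction in which the jaws open and shut (so a half turn about z gives the same grasp; the last joint's range is limited). The gripper opens to 85 mm and grips with 20 to 120 N. Pads are 22 mm wide; open, the fingers measure 114 mm over their backs; the gripper's body (76 mm by 85 mm) begins 54 mm behind the grasp point. The pads swing forward as they close: fully open they stand 13 mm farther back than shut.
Start: joints at [-0.945, 0.359, 0.012, 0, -1.224, -0.288], TCP at [0.224, -0.637, 0.231] pointing down, gripper open.
Joint ranges: [-3.07, 3.07], [-1.43, 2.12], [-1.02, 1.25], [-3.03, 1.67], [-3.05, -0], [-3.03, 3.03]. Speed limits (rad/s): [2.39, 2.39, 3.01, 3.14, 3.14, 3.14].

INTERFACE

Orientations are given as a rotation vector (axis times angle).
In Python, from plant import readout, get_image, get_calibration, order, spot_in, cut_out gives the robot as it stands.
- The arm moves only by the shell command python3 -m inch 'ROWS' [FORCE]. ROWS is JSON, a list of rows, each a list of 7 numbers: the shift along the tool's x, y, z in cm, then the turn, a rotation vector about the tool's x, y, z in rad, then the finger opening in cm, from 0 to 8.54. In form: [[tx, ty, tz, rx, ry, rz, gripper], ...]. A call has 1 to 5 rows; each row is the pose to reach, as a shift and turn from the pose measured when the call began, along the tool's axes at that moment; what a row does not reach only later rows make up. A row lasts 1/12 s, in which the tool goes at most 41.7 mm and 7.16 degrees, less where a joint would pass 70% of its speed; a pose out of reach is approached as far as the arm can. A call with a gripper value outside its range is refused whole. The fingers move at their own pace and stop on an object; FORCE is the grip in N (left out, the last holds). Time passes only in rows, so rows that repeat a pose let the fingers close. It gives the time, the measured TCP pose, the force and the opening at its end, in the units of the state.
- readout.read_state(): the state, without advancing time (a new reading comes with each control period).
- get_image(name): name is "scene" or "top"; returns the picture (480x640x3 uint8, blue, green, red); there is no depth.
- get_calibration(name): a dict with "mtx" (3x3 intrinsics, pixels), "position" and "rotation" of the camera in the world. Camera axes: x right, y up, looking along -z (the intrinsics and any distortion apply to the point x, -y, -z); pixel columns grow to the right and rows downward; lengths in m; the calibration is good to about 2 mm. A picture is of the moment at which its call begins. get_calibration takes no time and is no camera call.
- order.close_job(): hands the job in, once; it reports no verdict.
Trained networks look in the newest picture that a camera, given by its name, has taken for a name from the list of things; names that differ only in an ending like _2 or _b are one class to them, and where a whole thing is asked for, a point or a joint stands for the part that bears it (a point fixed in the world has none). Each returns a list of dicts, best first, with "conf" (0 to 1); they miss things now and then, are a little off and sometimes report something else, mostly with a low value. They report only what shows in the picture. A call takes as long as a camera call.
- spot_in(name, camera): "box" ([left, top, right, bottom] in pixels, round what is visible of it).
- cut_out(name, camera): "region" (480x640 bool, what is visible of it) and "box" ([left, top, right, bottom] in pixels, round what is visible of it).
The state is a dict: "time": time; "joint_positions": joint angles; "qvel": joint speeds; "joint_torque": joint torques, N m; "position": TCP position; "tool_rot": TCP orientation; "contact_force": force on the tool from outside, world axes, zero at the start; "torque": the same for the moment, N m; "opening": finger opening in m.
Only numpy, scipy, OpenCV 4.12 (cv2) and the standard library are available. Lean on these libraries where they do the work, as an engineer would, in place of code of your own. Each camera call takes 0.05 s, during which the arm holds its last target. There are 200 camera calls.

## Working session

There is one attempt and no reset: what is moved stays moved. The work goes in short steps, Python scripts to look and compute and a shell command to move; the robot and the scene stay as the last step left them, time stands still between calls to the robot, and variables do not carry over. Pictures are saved under pics/ and viewed, about 12 in all and at most 16, crops included, and the job is handed in when it is done.

```bash
ls; mkdir -p pics; python3 - <<'E'
from plant import readout,get_image,get_calibration,spot_in
import cv2,numpy as np
print(readout.read_state())
for c in("scene","top"):
    cv2.imwrite(f"pics/{c}0.png",get_image(c)); k=get_calibration(c); print(c,k)
    for n in["cup_a","valve_a","drain_fitting","cup_tray","valve_tray","drain_tray","block_left"]:
        print(n,[(np.round(d["box"]).astype(int).tolist(),round(d["conf"],2)) for d in spot_in(n,c)])
E
```

```text
pics
{'time': 0.0, 'joint_positions': array([-9.44901314e-01,  3.59418772e-01,  1.10247930e-02, -3.46922693e-04,
       -1.22409121e+00, -2.88046609e-01]), 'qvel': array([-0.00101628, -0.00136119, -0.00026803,  0.00055633, -0.00080592,
        0.00069158]), 'joint_torque': array([-2.10348444e-03, -5.83324134e+01,  2.93418199e+01,  6.93631813e+00,
       -5.99437175e-03, -2.38203722e-05]), 'position': array([ 0.2235056 , -0.63639693,  0.23032882]), 'tool_rot': array([ 5.27911529e-01, -3.09645996e+00, -2.60635287e-03]), 'contact_force': array([-0.37164134,  0.59566183, -0.91818392]), 'torque': array([ 0.11329686, -0.08324862,  0.05622569]), 'opening': 0.08557605865030303}
scene {'mtx': array([[513.07151379,   0.        , 312.92557471],
       [  0.        , 513.07151379, 241.27571868],
       [  0.        ,   0.        ,   1.        ]]), 'position': array([1.38009229, 0.12924378, 1.28759601]), 'rotation': array([0.44329665, 0.52039111, 1.62947877])}
cup_a [([264, 213, 280, 234], 0.73), ([388, 225, 410, 249], 0.67)]
valve_a [([219, 212, 245, 230], 0.74), ([350, 221, 366, 242], 0.62), ([
[... 223 characters left out ...]
)]
block_left [([456, 219, 500, 267], 0.67)]
top {'mtx': array([[465.01542872,   0.        , 316.21123107],
       [  0.        , 465.01542872, 240.14619274],
       [  0.        ,   0.        ,   1.        ]]), 'position': array([0.46763423, 0.00550761, 1.08609032]), 'rotation': array([ 0.02250417, -0.05228056, -1.57440454])}
cup_a [([181, 254, 203, 274], 0.8), ([355, 256, 377, 275], 0.7)]
valve_a [([245, 258, 261, 291], 0.8), ([407, 257, 435, 282], 0.58), ([148, 166, 249, 219], 0.18)]
drain_fitting [([294, 268, 318, 288], 0.71)]
cup_tray [([260, 169, 358, 226], 0.8)]
valve_tray [([369, 166, 470, 217], 0.96)]
drain_tray [([149, 165, 247, 219], 0.57)]
block_left [([61, 228, 123, 289], 0.61)]
```

```bash
python3 - <<'E'
import cv2
a=cv2.imread("pics/top0.png")[150:310,40:540]
cv2.imwrite("pics/t.png",cv2.resize(a,(800,256),interpolation=cv2.INTER_CUBIC))
a=cv2.imread("pics/scene0.png")[190:330,120:520]
cv2.imwrite("pics/s.png",cv2.resize(a,(800,280),interpolation=cv2.INTER_CUBIC))
import numpy as np
cv2.imwrite("pics/ts.png",np.vstack([cv2.imread("pics/t.png"),cv2.imread("pics/s.png")]))
E
```

```text
(no output)
```

View pics/ts.png

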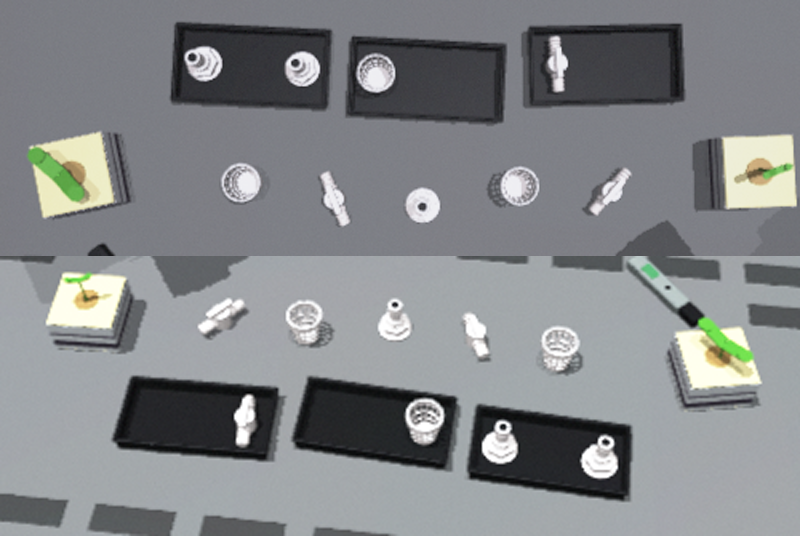

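The top view (upper half) has the trays left to right as drain, cup, valve. The loose row is cup, valve, drain, cup, valve, with a block at each end. The scene view agrees, so the scene network's valve box at (398,238) is really a cup. Next I'll fit poses.

```bash
cat > h.py <<'E'
import numpy as np,cv2,sys
from scipy.spatial.transform import Rotation as R
from scipy.optimize import minimize
from plant import readout,get_image,get_calibration,cut_out,spot_in
C={c:get_calibration(c) for c in("top","scene")}
def proj(P,c):
    k=C[c]; q=R.from_rotvec(k["rotation"]).inv().apply(np.asarray(P)-k["position"])*[1,-1,-1]
    q=q@k["mtx"].T; return q[:,:2]/q[:,2:]
def back(uv,c,z):
    k=C[c]; d=np.linalg.inv(k["mtx"])@[uv[0],uv[1],1]; d=R.from_rotvec(k["rotation"]).apply(d*[1,-1,-1])
    return k["position"]+d*(z-k["position"][2])/d[2]
t=np.linspace(0,2*np.pi,32,endpoint=False)
ring=lambda r,z:np.c_[r*np.cos(t),r*np.sin(t),0*t+z]
cyl=lambda r,a,b:np.vstack([ring(r,a),ring(r,b)])
box=lambda x,y,a,b:np.array([[i*x/2,j*y/2,k] for i in(-1,1) for j in(-1,1) for k in(a,b)])
M=dict(cup=[np.vstack([ring(.0185,0),ring(.026,.04),ring(.026,.052)])],
 valve=[cyl(.014,0,.03),box(.076,.017,.006,.024),box(.044,.009,.03,.04)],
 drain=[cyl(.025,0,.005),cyl(.0205,.008,.018),cyl(.014,.005,.032),cyl(.01,.03,.06)],
 tray=[box(.108,.218,0,.026)])
S=4
def mask(m,p,c):
    im=np.zeros((480*S,640*S),np.uint8); r=R.from_euler("z",p[2])
    for h in M[m]:
        u=cv2.convexHull(((proj(r.apply(h)+[p[0],p[1],p[3] if len(p)>3 else 0],c)+.5)*S).astype(np.int32)); cv2.fillConvexPoly(im,u,255)
    return cv2.resize(im,(640,480),interpolation=cv2.INTER_AREA)/255.
def fit(m,masks,p0):
    rot=m in("valve","tray"); n=3 if rot else 2
    def f(v):
        p=[v[0]/100,v[1]/100,v[2]/5 if rot else 0]; s=0
        for c,g in masks.items():
            a=mask(m,p,c); s-=np.minimum(a,g).sum()/np.maximum(a,g).sum()
        return s/len(masks)
    best=None
    for y in ([p0[2]+d for d in ((0,) if m=="tray" else np.arange(0,3.1,.5))] if rot else [0]):
        v0=np.array([p0[0]*100,p0[1]*100,y*5][:n])
        o=minimize(f,v0,method="Nelder-Mead",options=dict(initial_simplex=np.vstack([v0,v0+np.eye(n)*.8]),xatol=.005,fatol=1e-4,maxiter=90))
        if best is None or o.fun<best.fun: best=o
    v=best.x; return [v[0]/100,v[1]/100,v[2]/5 if rot else 0],-best.fun
def goto(x,y,z,jaw=None):
    "tool-frame shift cm and rotvec to TCP x,y,z, tool down with jaw (tool y) at world angle jaw (deg, mod 180)"
    s=readout.read_state(); r=R.from_rotvec(s["tool_rot"]); d=r.inv().apply(np.array([x,y,z])-s["position"])*100
    cur=r.apply([0,1,0]); a=np.arctan2(cur[1],cur[0]); j=a if jaw is None else np.radians(jaw)
    out=[]
    for jj in (j,j+np.pi):
        tg=R.from_matrix(np.c_[[-np.sin(jj)*-1,-np.cos(jj),0],[np.cos(jj),np.sin(jj),0],[0,0,-1]])
        out.append((r.inv()*tg).as_rotvec())
    out.sort(key=np.linalg.norm)
    print("t%.2f"%s["time"],"shift",np.round(d,2),"rot",np.round(out[0],3),"alt",np.round(out[1],2),"q6 %.2f"%s["joint_positions"][5],"q1 %.2f"%s["joint_positions"][0],"pos",np.round(s["position"],4),"jaw %.1f"%np.degrees(a),"open %.4f"%s["opening"],"F",np.round(s["contact_force"],1))
if __name__=="__main__": goto(*map(float,sys.argv[1:]))
E
python3 - <<'E'
from h import *
ims={c:get_image(c) for c in C}
init=dict(cup1=("cup",(192,264)),cup2=("cup",(366,266)),valve1=("valve",(253,275)),valve2=("valve",(421,270)),drain=("drain",(306,278)),
 ct=("tray",(309,197)),vt=("tray",(420,191)),dt=("tray",(198,192)))
net=dict(cup="cup_a",valve="valve_a",drain="drain_fitting",ct="cup_tray",vt="valve_tray",dt="drain_tray")
cache={(n,c):cut_out(n,c) for n in net.values() for c in C}
for k,(m,uv) in init.items():
    h=dict(cup=.04,valve=.02,drain=.03,tray=.015)[m]; p0=back(uv,"top",h); p0=[p0[0],p0[1],0]
    ms={}
    for c in C:
        u=proj([[p0[0],p0[1],h]],c)[0]
        if m!="tray":   # white pixels near the predicted place
            g=cv2.cvtColor(ims[c],cv2.COLOR_BGR2GRAY)
        best=[d for d in cache[(net.get(k) or net[m],c)] if np.hypot(*(np.mean(np.argwhere(d["region"]),0)[::-1]-u))<12]
        if best: ms[c]=best[0]["region"].astype(float)
    r=[(c,fit(m,{c:ms[c]},p0)) for c in ms]
    print(k,*[(c,np.round(a*np.array([1000,1000,57.3]),1).tolist(),round(s,2)) for c,(a,s) in r])
    if len(ms)==2: a,s=fit(m,ms,p0); print("   both",np.round(a*np.array([1000,1000,57.3]),1),round(s,2))
E
```

```text
cup1 ('top', [464.8, 264.5, 0.0], np.float64(0.96)) ('scene', [469.8, 262.3, 0.0], np.float64(0.57))
   both [464.9 264.5   0. ] 0.74
cup2 ('top', [458.1, -122.3, 0.0], np.float64(0.95))
valve1 ('scene', [445.1, 135.4, 19.5], np.float64(0.86))
valve2 ('top', [449.7, -255.6, 139.0], np.float64(0.89)) ('scene', [453.6, -259.3, 150.4], np.float64(0.64))
   both [ 450.3 -256.2  -40.9] 0.74
drain ('top', [431.0, 13.8, 0.0], np.float64(0.89)) ('scene', [434.7, 11.9, 0.0], np.float64(0.87))
   both [432.1  12.7   0. ] 0.85
ct ('top', [613.6, 6.8, -3.5], np.float64(0.86)) ('scene', [614.6, 4.1, -3.2], np.float64(0.86))
   both [614.3   5.2  -2.8] 0.86
vt ('top', [634.9, -254.2, 1.2], np.float64(0.91)) ('scene', [635.4, -256.9, 0.9], np.float64(0.91))
   both [ 634.9 -254.6    1. ] 0.9
dt ('top', [633.7, 259.5, -3.5], np.float64(0.81)) ('scene', [635.5, 254.6, -2.7], np.float64(0.8))
   both [635.2 258.1  -2.7] 0.8
```

```bash
python3 h.py 0.451 -0.257 0.10 48; python3 -c "
from h import *
print(proj([[.446,.135,.02],[.65,0,0]],'top'))"
```

```text
[[250.71780957 272.05312703]
 [309.50584427 184.65670292]]Traceback (most recent call last):
  File "h.py", line 49, in <module>
    if __name__=="__main__": goto(*map(float,sys.argv[1:]))
                             ~~~~^^^^^^^^^^^^^^^^^^^^^^^^^^
  File "h.py", line 45, in goto
    tg=R.from_matrix(np.c_[[-np.sin(jj)*-1,-np.cos(jj),0],[np.cos(jj),np.sin(jj),0],[0,0,-1]])
  File "scipy/spatial/transform/_rotation.pyx", line 1143, in scipy.spatial.transform._rotation.Rotation.from_matrix
ValueError: Non-positive determinant (left-handed or null coordinate frame) in rotation matrix 0: [[ 0.74314483  0.66913061  0.        ]
 [-0.66913061  0.74314483  0.        ]
 [ 0.          0.         -1.        ]].
```

```bash
sed -i 's/\[-np.sin(jj)\*-1,-np.cos(jj),0\]/[-np.sin(jj),np.cos(jj),0]/' h.py; python3 h.py 0.451 -0.257 0.10 48
```

```text
t1.50 shift [-34.04  28.31  13.13] rot [-0.     0.     1.071] alt [-0.   -0.   -2.07] q6 -0.29 q1 -0.94 pos [ 0.2237 -0.6369  0.2313] jaw 109.4 open 0.0856 F [ 0.1  0.2 -0.2]
```

```bash
python3 -m inch '[[-17,14.1,0,0,0,0.6,5.5],[-17,14.1,0,0,0,0.6,5.5],[-17,14.1,0,0,0,0.6,5.5],[-17,14.1,0,0,0,0.6,5.5],[-17,14.1,0,0,0,0.6,5.5]]'; python3 h.py 0.451 -0.257 0.10 48
```

```text
time: 1.92
position: [0.3261, -0.4659, 0.2314]
tool_rot: [0.405, 3.115, -0.0]
contact_force: [1.3, 0.2, 0.1]
opening: 0.0548
t1.92 shift [-6.72 23.39 13.14] rot [-0.     0.     0.474] alt [-0.   -0.   -2.67] q6 -1.21 q1 -0.62 pos [ 0.3261 -0.4659  0.2314] jaw 75.2 open 0.0548 F [1.3 0.2 0.1]
```

```bash
python3 -m inch '[[-6.7,23.4,6,0,0,0.474,5.5],[-6.7,23.4,6,0,0,0.474,5.5],[-6.7,23.4,6,0,0,0.474,5.5],[-6.7,23.4,6,0,0,0.474,5.5],[-6.7,23.4,6,0,0,0.474,5.5]]'; python3 h.py 0.451 -0.257 0.10 48
```

```text
time: 2.33
position: [0.4215, -0.3064, 0.186]
tool_rot: [1.135, 2.928, -0.0]
contact_force: [0.5, -0.6, -0.3]
opening: 0.0555
t2.33 shift [1.17 5.63 8.6 ] rot [ 0.     0.002 -0.007] alt [ 0.   -0.    3.14] q6 -2.06 q1 -0.25 pos [ 0.4215 -0.3064  0.186 ] jaw 47.6 open 0.0555 F [ 0.5 -0.6 -0.3]
```

```bash
python3 -m inch '[[1.17,5.63,7,0,0,0,5.5],[1.17,5.63,7,0,0,0,5.5],[1.17,5.63,8.6,0,0,0,5.5],[1.17,5.63,8.6,0,0,0,5.5],[1.17,5.63,8.6,0,0,0,5.5]]'; python3 h.py 0.451 -0.257 0.003 48; python3 - <<'E'
from h import *
a=[cv2.resize(get_image(c)[v:v+120,u:u+160],(400,300),interpolation=3) for c,u,v in(("top",340,210),("scene",150,170))]
cv2.imwrite("pics/v2.png",np.hstack(a))
E
```

```text
time: 2.75
position: [0.4506, -0.2567, 0.0997]
tool_rot: [-1.133, -2.929, 0.002]
contact_force: [-0.4, -0.7, 1.4]
opening: 0.055
t2.75 shift [-0.05  0.02  9.67] rot [-0.001 -0.    -0.005] alt [-0.    0.    3.14] q6 -2.17 q1 -0.14 pos [ 0.4506 -0.2567  0.0997] jaw 47.7 open 0.0550 F [-0.4 -0.7  1.4]
```

View pics/v2.png

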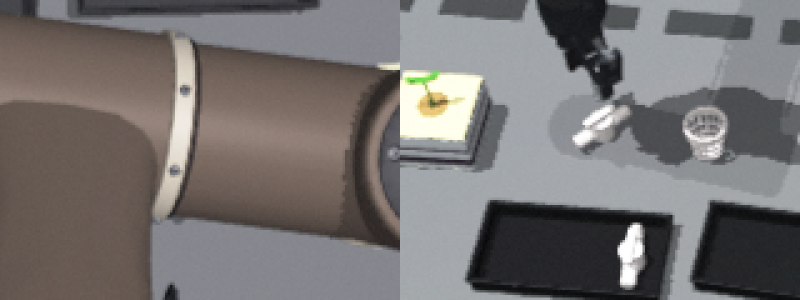

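The arm hides the valve from the top camera. The scene view shows the fingers above the valve at about (605,100), and the valve at (600,130). I'll go down.

```bash
python3 -m inch '[[-0.05,0,3.5,0,0,0,5.5],[-0.05,0,6.5,0,0,0,5.5],[-0.05,0,8.2,0,0,0,5.5],[-0.05,0,9.2,0,0,0,5.5],[-0.05,0,9.6,0,0,0,5.5]]'; python3 -m inch '[[0,0,0,0,0,0,2],[0,0,0,0,0,0,2],[0,0,0,0,0,0,2],[0,0,0,0,0,0,2],[0,0,0,0,0,0,2]]' 35;python3 h.py 0.451 -0.257 0.003 48
```

```text
time: 3.27
position: [0.4523, -0.2592, 0.0055]
tool_rot: [1.136, 2.925, -0.001]
contact_force: [-0.6, 0.5, 0.4]
opening: 0.0549
time: 3.68
position: [0.4535, -0.2597, 0.007]
tool_rot: [1.134, 2.923, -0.001]
contact_force: [-0.7, -1.7, 7.4]
opening: 0.0271
t3.68 shift [0.37 0.03 0.4 ] rot [ 0.002  0.006 -0.007] alt [ 0.01 -0.    3.13] q6 -2.17 q1 -0.14 pos [ 0.4535 -0.2597  0.007 ] jaw 47.6 open 0.0271 F [-0.7 -1.7  7.4]
```

```bash
python3 -m inch '[[0,0,-3,0,0,0,2],[0,0,-7,0,0,0,2],[0,0,-9,0,0,0,2],[0,0,-9,0,0,0,2]]';python3 h.py 0.636 -0.321 0.1 91
```

```text
time: 4.02
position: [0.4562, -0.2601, 0.1027]
tool_rot: [1.129, 2.915, 0.001]
contact_force: [0.4, 0.3, -0.4]
opening: 0.0268
t4.02 shift [-17.38   7.62   0.56] rot [ 0.001  0.016 -0.757] alt [ 0.02 -0.    2.38] q6 -2.17 q1 -0.14 pos [ 0.4562 -0.2601  0.1027] jaw 47.6 open 0.0268 F [ 0.4  0.3 -0.4]
```

```bash
python3 -m inch '[[-17.4,7.6,0.3,0,0,-0.757,2],[-17.4,7.6,0.3,0,0,-0.757,2],[-17.4,7.6,0.3,0,0,-0.757,2],[-17.4,7.6,0.3,0,0,-0.757,2],[-17.4,7.6,0.3,0,0,-0.757,2]]';python3 h.py 0.636 -0.321 0.08 91
```

```text
time: 4.43
position: [0.6393, -0.3222, 0.1028]
tool_rot: [0.17, 3.122, -0.008]
contact_force: [0.1, -0.0, 0.1]
opening: 0.0269
t4.43 shift [0.37 0.09 2.28] rot [-0.005  0.015 -0.126] alt [0.02 0.01 3.02] q6 -1.49 q1 -0.19 pos [ 0.6393 -0.3222  0.1028] jaw 83.8 open 0.0269 F [ 0.1 -0.   0.1]
```

```bash
python3 -m inch '[[0.37,0.1,0,0,0.015,-0.126,2],[0.37,0.1,2.5,0,0.015,-0.126,2],[0.37,0.1,4,0,0.015,-0.126,2],[0.37,0.1,4,0,0.015,-0.126,2]]';python3 h.py 0.636 -0.321 0.012 91; python3 - <<'E'
from h import *
a=[cv2.resize(get_image(c)[v:v+120,u:u+160],(400,300),interpolation=3) for c,u,v in(("top",360,130),("scene",150,190))]
cv2.imwrite("pics/v3.png",np.hstack(a))
E
```

```text
time: 4.77
position: [0.634, -0.3201, 0.0588]
tool_rot: [0.026, -3.136, 0.004]
contact_force: [-0.7, -0.2, -0.5]
opening: 0.0269
t4.77 shift [-0.23 -0.08  4.68] rot [-0.003 -0.006 -0.001] alt [-0.01  0.    3.14] q6 -1.37 q1 -0.19 pos [ 0.634  -0.3201  0.0588] jaw 90.9 open 0.0269 F [-0.7 -0.2 -0.5]
```

View pics/v3.png

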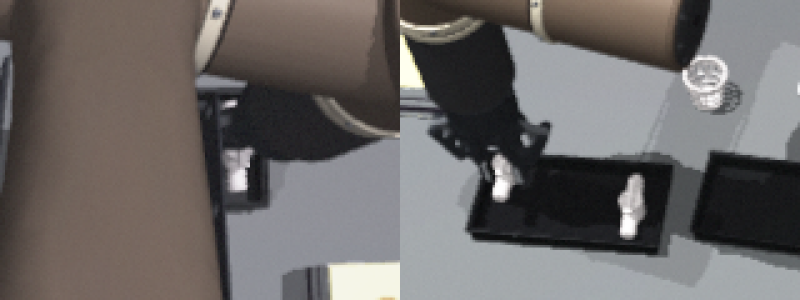

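In the scene view the valve hangs over the -y end of its tray at (500,178), spigots across the tray. I'll lower it.

```bash
python3 -m inch '[[-0.2,0,2,0,0,0,2],[-0.2,0,3.5,0,0,0,2],[-0.2,0,4.3,0,0,0,2],[-0.2,0,4.7,0,0,0,2],[-0.2,0,4.7,0,0,0,2]]';python3 h.py 0.636 -0.321 0.012 91
```

```text
time: 5.28
position: [0.6379, -0.3212, 0.0158]
tool_rot: [0.027, -3.14, 0.008]
contact_force: [-0.1, 0.1, 0.1]
opening: 0.0266
t5.28 shift [0.19 0.03 0.38] rot [-0.005 -0.002  0.   ] alt [ 0.   -0.01 -3.14] q6 -1.37 q1 -0.19 pos [ 0.6379 -0.3212  0.0158] jaw 91.0 open 0.0266 F [-0.1  0.1  0.1]
```

```bash
python3 -m inch '[[0.1,0,0.3,0,0,0,2],[0.1,0,0.4,0,0,0,2],[0.1,0,0.4,0,0,0,2]]'; python3 -m inch '[[0,0,0.2,0,0,0,2],[0,0,0.2,0,0,0,2]]'
```

```text
time: 5.53
position: [0.6371, -0.3214, 0.0125]
tool_rot: [0.027, -3.141, 0.008]
contact_force: [-0.2, 0.1, -0.3]
opening: 0.0271
time: 5.7
position: [0.6373, -0.3214, 0.0108]
tool_rot: [0.027, -3.141, 0.008]
contact_force: [-0.0, -0.3, -0.7]
opening: 0.0267
```

```bash
python3 -m inch '[[0,0,0.15,0,0,0,2],[0,0,0.15,0,0,0,2]]'; python3 -m inch '[[0,0,0.15,0,0,0,2],[0,0,0.15,0,0,0,2]]'
```

```text
time: 5.87
position: [0.6375, -0.3215, 0.0101]
tool_rot: [-0.028, 3.141, -0.009]
contact_force: [-1.2, 1.1, 5.0]
opening: 0.0267
time: 6.03
position: [0.6375, -0.3216, 0.0101]
tool_rot: [-0.029, 3.141, -0.01]
contact_force: [-4.2, 2.8, 9.0]
opening: 0.0272
```

Floor contact. I'll open to 38 mm and retreat upward.

```bash
python3 -m inch '[[0,0,0,0,0,0,3.8],[0,0,0,0,0,0,3.8],[0,0,0,0,0,0,3.8],[0,0,-1,0,0,0,3.8],[0,0,-3,0,0,0,3.8]]'; python3 -m inch '[[0,0,-4,0,0,0,4],[0,0,-8,0,0,0,6],[0,0,-10,0,0,0,6],[0,0,-10,0,0,0,6]]';python3 h.py 0.443 0.133 0.1 110
```

```text
time: 6.45
position: [0.6356, -0.3208, 0.0378]
tool_rot: [0.028, -3.137, 0.007]
contact_force: [-0.6, 0.3, -0.4]
opening: 0.0383
time: 6.78
position: [0.6392, -0.3216, 0.1455]
tool_rot: [-0.029, 3.137, -0.013]
contact_force: [0.4, 0.3, 0.4]
opening: 0.0601
t6.78 shift [18.79 45.86  4.08] rot [-0.009  0.003 -0.33 ] alt [0.   0.01 2.81] q6 -1.36 q1 -0.19 pos [ 0.6392 -0.3216  0.1455] jaw 91.1 open 0.0601 F [0.4 0.3 0.4]
```

```bash
python3 h.py 0.460 -0.1235 0.12 160; python3 -m inch '[[9,10,0,0,0,-0.6,7.5],[9,10,0,0,0,-0.6,7.5],[9,10,0,0,0,-0.6,7.5],[9,10,0,0,0,-0.6,7.5],[9,10,0,0,0,-0.6,7.5]]'; python3 h.py 0.460 -0.1235 0.12 160
```

```text
t6.78 shift [17.56 20.17  2.3 ] rot [-1.000e-02 -1.000e-03 -1.203e+00] alt [-0.    0.01  1.94] q6 -1.36 q1 -0.19 pos [ 0.6392 -0.3216  0.1455] jaw 91.1 open 0.0601 F [0.4 0.3 0.4]
time: 7.2
position: [0.5457, -0.2215, 0.1457]
tool_rot: [-0.968, 2.985, -0.015]
contact_force: [1.0, -0.9, 0.2]
opening: 0.0749
t7.20 shift [ 1.19 12.99  2.44] rot [-0.01  -0.003 -0.595] alt [-0.    0.01  2.55] q6 -0.90 q1 -0.05 pos [ 0.5457 -0.2215  0.1457] jaw 125.9 open 0.0749 F [ 1.  -0.9  0.2]
```

```bash
python3 -m inch '[[1.2,13,2,0,0,-0.6,7.5],[1.2,13,2,0,0,-0.6,7.5],[1.2,13,2,0,0,-0.6,7.5],[1.2,13,2,0,0,-0.6,7.5],[1.2,13,2,0,0,-0.6,7.5]]'; python3 h.py 0.460 -0.1235 0.026 160;  python3 - <<'E'
from h import *
for n in("cup_a","valve_a"):
  for c in C:
    get_image(c); print(n,c,[(np.round(d["box"]).astype(int).tolist(),round(d["conf"],2)) for d in spot_in(n,c)])
a=[cv2.resize(get_image(c)[v:v+120,u:u+160],(400,300),interpolation=3) for c,u,v in(("top",280,210),("scene",200,170))]
cv2.imwrite("pics/c2.png",np.hstack(a))
E
```

```text
time: 7.62
position: [0.4575, -0.1219, 0.1247]
tool_rot: [-1.819, 2.56, -0.015]
contact_force: [-0.4, -0.8, 0.5]
opening: 0.0748
t7.62 shift [ 0.02 -0.21  9.88] rot [-0.008 -0.005  0.014] alt [ 0.01 -0.01 -3.13] q6 -0.51 q1 0.16 pos [ 0.4575 -0.1219  0.1247] jaw 160.8 open 0.0748 F [-0.4 -0.8  0.5]
cup_a top [([180, 253, 202, 276], 0.88), ([260, 171, 358, 227], 0.42)]
cup_a scene [([391, 229, 409, 249], 0.65), ([264, 213, 278, 236], 0.62)]
valve_a top [([368, 169, 467, 215], 0.66), ([440, 174, 458, 203], 0.63)]
valve_a scene [([188, 257, 202, 283], 0.68), ([350, 222, 364, 244], 0.56)]
```

View pics/c2.png

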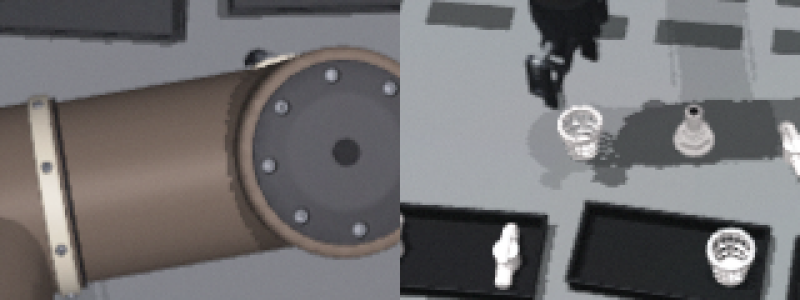

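```bash
python3 - <<'E'
from h import *
for P in([.4575,-.122,.125],[.46,-.1235,.046],[.46,-.1235,.0]): print(proj([P],"scene"))
d=[x for x in cut_out("cup_a","scene") if 255<x["box"][0]<275]
for x in d: print(x["conf"],fit("cup",{"scene":x["region"].astype(float)},[.46,-.122,0]))
for j in(-1,1):
  a=np.radians(160.8); print(proj([[.4575+j*.037*np.cos(a),-.122+j*.037*np.sin(a),.137]],"scene"))
E
```

```text
[[270.23336371 202.66168167]]
[[271.70749998 219.69177522]]
[[272.86539638 228.6330309 ]]
0.49 ([np.float64(0.4623862590789794), np.float64(-0.12525944137573242), 0], np.float64(0.9212836697057067))
[[263.65993081 209.09676065]]
[[275.98205691 191.21288259]]
```

Projections agree with the picture, and the visible finger is the near jaw. Descending.

```bash
python3 -m inch '[[0,-0.2,4,0,0,0,7.5],[0,-0.2,7,0,0,0,7.5],[0,-0.2,9,0,0,0,7.5],[0,-0.2,9.8,0,0,0,7.5],[0,-0.2,9.9,0,0,0,7.5]]'; python3 -m inch '[[0,0,0,0,0,0,4.9],[0,0,0,0,0,0,4.9],[0,0,0,0,0,0,4.9],[0,0,0,0,0,0,4.9],[0,0,0,0,0,0,4.9]]' 20;python3 h.py 0.460 -0.1235 0.026 160
```

```text
time: 8.58
position: [0.4611, -0.1255, 0.0236]
tool_rot: [1.804, -2.568, 0.013]
contact_force: [-0.3, 0.6, 0.8]
opening: 0.0756
time: 9.0
position: [0.462, -0.1254, 0.0246]
tool_rot: [1.805, -2.569, 0.015]
contact_force: [-0.7, 0.6, 4.5]
opening: 0.0519
t9.00 shift [-0.11  0.25 -0.14] rot [-0.007 -0.006  0.003] alt [ 0.01 -0.01 -3.14] q6 -0.51 q1 0.15 pos [ 0.462  -0.1254  0.0246] jaw 160.2 open 0.0519 F [-0.7  0.6  4.5]
```

```bash
python3 -m inch '[[0,0,-3,0,0,0,4.5],[0,0,-7,0,0,0,4.5],[0,0,-8,0,0,0,4.5],[0,0,-8,0,0,0,4.5]]';python3 h.py 0.611 -0.063 0.105 177
```

```text
time: 9.33
position: [0.4641, -0.1245, 0.1086]
tool_rot: [-1.804, 2.566, -0.021]
contact_force: [0.1, 0.0, -0.5]
opening: 0.052
t9.33 shift [-10.76 -11.73   0.48] rot [-0.013 -0.005 -0.293] alt [-0.01  0.02  2.85] q6 -0.51 q1 0.16 pos [ 0.4641 -0.1245  0.1086] jaw 160.2 open 0.0520 F [ 0.1  0.  -0.5]
```

```bash
python3 -m inch '[[-10.8,-11.7,0.4,0,0,-0.293,4.5],[-10.8,-11.7,0.4,0,0,-0.293,4.5],[-10.8,-11.7,0.4,0,0,-0.293,4.5],[-10.8,-11.7,0.4,0,0,-0.293,4.5],[-10.8,-11.7,0.4,0,0,-0.293,4.5]]';python3 h.py 0.611 -0.063 0.031 177; python3 - <<'E'
from h import *
a=[cv2.resize(get_image(c)[v:v+120,u:u+160],(400,300),interpolation=3) for c,u,v in(("top",240,130),("scene",220,170))]
cv2.imwrite("pics/c3.png",np.hstack(a))
E
```

```text
time: 9.75
position: [0.6164, -0.0603, 0.105]
tool_rot: [-2.163, 2.273, -0.025]
contact_force: [0.7, 0.1, 0.6]
opening: 0.0515
t9.75 shift [0.24 0.64 7.4 ] rot [-0.014 -0.008  0.003] alt [ 0.01 -0.02 -3.14] q6 -0.28 q1 0.22 pos [ 0.6164 -0.0603  0.105 ] jaw 177.2 open 0.0515 F [0.7 0.1 0.6]
```

View pics/c3.png

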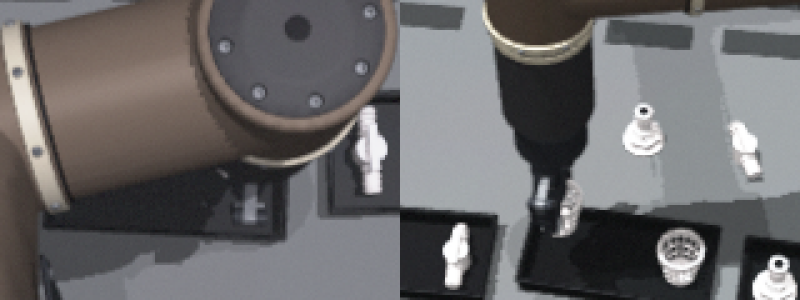

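The cup hangs upright over the free -y end of the cup tray, at (565,205) in the crop. Lowering.

```bash
python3 -m inch '[[0.2,0.6,3,0.0,0,0,4.5],[0.2,0.6,5.5,0,0,0,4.5],[0.2,0.5,6.8,0,0,0,4.5],[0.2,0.4,7.4,0,0,0,4.5],[0.2,0.4,7.4,0,0,0,4.5]]';python3 h.py 0.611 -0.063 0.027 177
```

```text
time: 10.27
position: [0.6062, -0.0648, 0.0293]
tool_rot: [2.162, -2.278, 0.017]
contact_force: [0.1, 0.3, 0.8]
opening: 0.0513
t10.27 shift [-0.21 -0.47  0.23] rot [-0.008 -0.008  0.   ] alt [ 0.01 -0.01 -3.14] q6 -0.28 q1 0.22 pos [ 0.6062 -0.0648  0.0293] jaw 177.0 open 0.0513 F [0.1 0.3 0.8]
```

```bash
python3 -m inch '[[-0.2,-0.45,0.1,0,0,0,4.5],[-0.2,-0.45,0.1,0,0,0,4.5],[-0.2,-0.45,0.2,0,0,0,4.5]]'; python3 -m inch '[[0,0,0.15,0,0,0,4.5],[0,0,0.15,0,0,0,4.5]]'
```

```text
time: 10.52
position: [0.6118, -0.0629, 0.0285]
tool_rot: [-2.162, 2.278, -0.019]
contact_force: [0.2, -0.2, -0.2]
opening: 0.0517
time: 10.68
position: [0.6121, -0.0629, 0.0278]
tool_rot: [-2.162, 2.277, -0.02]
contact_force: [-0.2, 0.3, 2.9]
opening: 0.0516
```

```bash
python3 -m inch '[[0,0,0.15,0,0,0,4.5],[0,0,0.15,0,0,0,4.5]]'
```

```text
time: 10.85
position: [0.6122, -0.0629, 0.0276]
tool_rot: [-2.162, 2.276, -0.021]
contact_force: [-3.5, -0.1, 9.9]
opening: 0.052
```

Touching the floor. Release and rise, then on to the drain fitting.

```bash
python3 -m inch '[[0,0,-0.1,0,0,0,6.4],[0,0,-0.1,0,0,0,6.4],[0,0,-0.1,0,0,0,6.4],[0,0,-2,0,0,0,6.4],[0,0,-5,0,0,0,6.4]]'; python3 -m inch '[[0,0,-5,0,0,0,5],[0,0,-8,0,0,0,5],[0,0,-9,0,0,0,5],[0,0,-9,0,0,0,5]]';python3 h.py 0.433 0.013 0.12 177
```

```text
time: 11.27
position: [0.6092, -0.0628, 0.0748]
tool_rot: [2.161, -2.277, 0.015]
contact_force: [0.1, 0.8, 0.7]
opening: 0.0636
time: 11.6
position: [0.6111, -0.0618, 0.1691]
tool_rot: [-2.161, 2.276, -0.022]
contact_force: [1.0, -0.1, 0.5]
opening: 0.05
t11.60 shift [-6.58 18.23  4.65] rot [-0.012 -0.007  0.001] alt [ 0.01 -0.02 -3.14] q6 -0.28 q1 0.22 pos [ 0.6111 -0.0618  0.1691] jaw 177.0 open 0.0500 F [ 1.  -0.1  0.5]
```

```bash
python3 -m inch '[[-6.6,18.2,3.5,0,0,0,5],[-6.6,18.2,3.5,0,0,0,5],[-6.6,18.2,3.5,0,0,0,5],[-6.6,18.2,3.5,0,0,0,5],[-6.6,18.2,3.5,0,0,0,5]]';python3 -m inch '[[0,1,1,0,0,0,5],[0,0.5,1,0,0,0,5],[0,0.1,1,0,0,0,5]]'; python3 h.py 0.4328 0.0127 0.034 177;  python3 - <<'E'
from h import *
get_image("scene")
for x in cut_out("drain_fitting","scene"): print(x["conf"],np.round(x["box"]), fit("drain",{"scene":x["region"].astype(float)},[.433,.013,0]))
E
```

```text
time: 12.02
position: [0.4293, 0.0131, 0.1298]
tool_rot: [-2.161, 2.278, -0.019]
contact_force: [-0.8, 0.7, 0.4]
opening: 0.05
time: 12.27
position: [0.4278, 0.0131, 0.1194]
tool_rot: [-2.164, 2.277, -0.019]
contact_force: [0.8, 0.5, -0.3]
opening: 0.0504
t12.27 shift [-0.05 -0.43  8.54] rot [-0.009 -0.008  0.001] alt [ 0.01 -0.01 -3.14] q6 -0.57 q1 0.51 pos [0.4278 0.0131 0.1194] jaw 177.1 open 0.0504 F [ 0.8  0.5 -0.3]
0.76 [309. 215. 327. 232.] ([np.float64(0.4344689131975174), np.float64(0.010868282556533816), 0], np.float64(0.9203022735804405))
```

```bash
python3 -m inch '[[-0.1,-0.5,4,0,0,0,5],[-0.1,-0.5,6.5,0,0,0,5],[-0.1,-0.5,7.8,0,0,0,5],[-0.1,-0.5,8.4,0,0,0,5],[-0.1,-0.5,8.5,0,0,0,5]]'; python3 h.py 0.4328 0.0127 0.034 177; python3 - <<'E'
from h import *
a=[cv2.resize(get_image(c)[v:v+120,u:u+160],(400,300),interpolation=3) for c,u,v in(("top",230,220),("scene",240,160))]
cv2.imwrite("pics/d2.png",np.hstack(a))
E
```

```text
time: 12.78
position: [0.4355, 0.0127, 0.0337]
tool_rot: [2.16, -2.279, 0.019]
contact_force: [0.1, -0.5, 0.2]
opening: 0.0501
t12.78 shift [ 0.02  0.27 -0.04] rot [-0.008 -0.009 -0.001] alt [-0.01  0.01  3.14] q6 -0.57 q1 0.50 pos [0.4355 0.0127 0.0337] jaw 176.9 open 0.0501 F [ 0.1 -0.5  0.2]
```

View pics/d2.png

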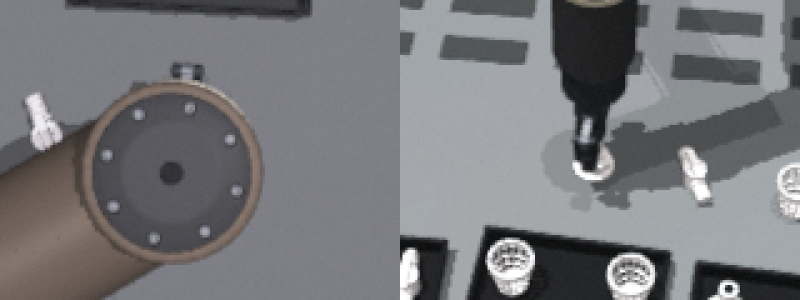

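The fingers straddle the fitting at (590,160), and the first cup stands upright in its tray at (510,262). Now close.

```bash
python3 -m inch '[[0,0.1,0,0,0,0,1.5],[0,0.1,0,0,0,0,1.5],[0,0.1,0,0,0,0,1.5],[0,0.1,0,0,0,0,1.5],[0,0.1,0,0,0,0,1.5]]' 40; python3 -m inch '[[0,0,-0.5,0,0,0,1.5],[0,0,-4,0,0,0,1.5],[0,0,-7,0,0,0,1.5],[0,0,-8,0,0,0,1.5],[0,0,-8,0,0,0,1.5]]';python3 h.py 0.635 0.257 0.115 177
```

```text
time: 13.3
position: [0.436, 0.0136, 0.0361]
tool_rot: [-2.16, 2.277, -0.022]
contact_force: [-2.4, -0.2, 7.0]
opening: 0.0186
time: 13.72
position: [0.4368, 0.0151, 0.1194]
tool_rot: [-2.157, 2.272, -0.025]
contact_force: [0.3, 0.6, 0.0]
opening: 0.0182
t13.72 shift [-25.19 -18.52   0.67] rot [-0.018 -0.004  0.   ] alt [ 0.01 -0.03 -3.14] q6 -0.56 q1 0.50 pos [0.4368 0.0151 0.1194] jaw 177.0 open 0.0182 F [0.3 0.6 0. ]
```

```bash
python3 -m inch '[[-25.2,-18.5,0,0,0,0,1.5],[-25.2,-18.5,0,0,0,0,1.5],[-25.2,-18.5,0,0,0,0,1.5],[-25.2,-18.5,0,0,0,0,1.5],[-25.2,-18.5,0,0,0,0,1.5]]';python3 h.py 0.635 0.257 0.115 177
```

```text
time: 14.13
position: [0.5678, 0.1766, 0.1192]
tool_rot: [-2.157, 2.272, -0.024]
contact_force: [-0.1, 0.8, 0.5]
opening: 0.0185
t14.13 shift [-8.38 -6.29  0.49] rot [-0.017 -0.005  0.   ] alt [ 0.01 -0.03 -3.14] q6 -0.70 q1 0.64 pos [0.5678 0.1766 0.1192] jaw 177.0 open 0.0185 F [-0.1  0.8  0.5]
```

```bash
python3 -m inch '[[-8.4,-6.2,0.5,-0.017,0,0,1.5],[-8.4,-6.2,0.5,-0.017,0,0,1.5],[-8.4,-6.2,0.5,-0.017,0,0,1.5],[-8.4,-6.2,0.5,-0.017,0,0,1.5],[-8.4,-6.2,0.5,-0.017,0,0,1.5]]';python3 h.py 0.635 0.257 0.041 177; python3 - <<'E'
from h import *
a=[cv2.resize(get_image(c)[v:v+120,u:u+160],(400,300),interpolation=3) for c,u,v in(("top",130,130),("scene",320,190))]
cv2.imwrite("pics/d3.png",np.hstack(a))
for n in("drain_fitting",):
  for c in C:
    for x in cut_out(n,c):
      p0=back(x["region"].nonzero()[1].mean()*np.array([1,0])+x["region"].nonzero()[0].mean()*np.array([0,1]),c,.03)
      print(c,x["conf"],np.round(fit("drain",{c:x["region"].astype(float)},[*p0[:2],0])[0],4))
E
```

```text
time: 14.55
position: [0.6338, 0.2578, 0.1126]
tool_rot: [2.159, -2.273, 0.004]
contact_force: [-1.0, -0.4, -0.4]
opening: 0.0184
t14.55 shift [ 0.03 -0.14  7.16] rot [ 0.002 -0.006  0.001] alt [ 0.01  0.   -3.14] q6 -0.73 q1 0.67 pos [0.6338 0.2578 0.1126] jaw 177.1 open 0.0184 F [-1.  -0.4 -0.4]
top 0.71 [0.6444 0.2721 0.    ]
scene 0.6 [0.5932 0.2602 0.    ]
```

View pics/d3.png

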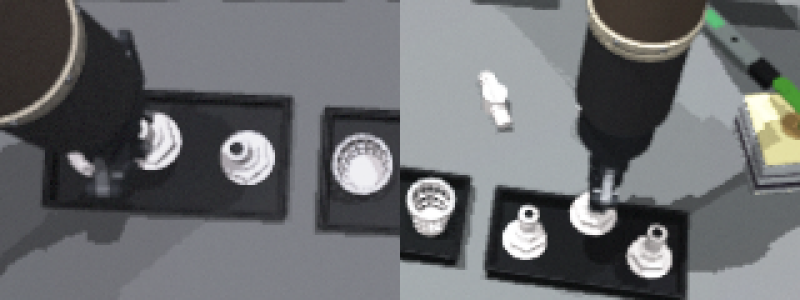

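The fitting hangs upright between the other two, at (595,210) in the scene crop. Lowering.

```bash
python3 -m inch '[[0,-0.1,3,0,0,0,1.5],[0,-0.2,5.5,0,0,0,1.5],[0,-0.3,6.6,0,0,0,1.5],[0,-0.3,7,0,0,0,1.5],[0,-0.3,7,0,0,0,1.5]]';python3 h.py 0.635 0.257 0.039 177
```

```text
time: 15.17
position: [0.6361, 0.2552, 0.0445]
tool_rot: [2.159, -2.276, 0.005]
contact_force: [-0.4, 0.1, 0.3]
opening: 0.0184
t15.17 shift [-0.18  0.12  0.55] rot [ 0.001 -0.006 -0.   ] alt [-0.01 -0.    3.14] q6 -0.72 q1 0.67 pos [0.6361 0.2552 0.0445] jaw 177.0 open 0.0184 F [-0.4  0.1  0.3]
```

```bash
python3 -m inch '[[-0.15,0,0.3,0,0,0,1.5],[-0.15,0,0.4,0,0,0,1.5]]'; python3 -m inch '[[0,0,0.2,0,0,0,1.5],[0,0,0.2,0,0,0,1.5]]';  python3 -m inch '[[0,0,0.15,0,0,0,1.5],[0,0,0.15,0,0,0,1.5]]'
```

```text
time: 15.33
position: [0.6369, 0.2572, 0.0418]
tool_rot: [2.16, -2.277, 0.005]
contact_force: [0.5, -0.3, -0.0]
opening: 0.0188
time: 15.5
position: [0.6373, 0.2576, 0.0406]
tool_rot: [2.161, -2.278, 0.006]
contact_force: [0.9, -0.3, -1.5]
opening: 0.0188
time: 15.67
position: [0.6374, 0.2578, 0.0394]
tool_rot: [2.162, -2.278, 0.006]
contact_force: [-0.3, -0.3, -0.3]
opening: 0.0187
```

```bash
python3 -m inch '[[0,0,0.15,0,0,0,1.5],[0,0,0.15,0,0,0,1.5]]';  python3 -m inch '[[0,0,0.1,0,0,0,1.5],[0,0,0.1,0,0,0,1.5]]'
```

```text
time: 15.83
position: [0.6375, 0.2579, 0.0393]
tool_rot: [2.163, -2.278, 0.006]
contact_force: [-4.7, -1.3, 8.6]
opening: 0.0187
time: 16.0
position: [0.6375, 0.258, 0.0393]
tool_rot: [2.163, -2.278, 0.007]
contact_force: [-4.1, 0.5, 6.2]
opening: 0.0188
```

Down. Release, rise, then head for cup1.

```bash
python3 -m inch '[[0,0,-0.1,0,0,0,4],[0,0,-0.1,0,0,0,4],[0,0,-0.1,0,0,0,4],[0,0,-2,0,0,0,4],[0,0,-5,0,0,0,4]]'; python3 -m inch '[[0,0,-4,0,0,0,4],[0,0,-7,0,0,0,7.5],[0,0,-8,0,0,0,7.5],[0,0,-8,0,0,0,7.5]]';python3 h.py 0.4665 0.2635 0.12 177
```

```text
time: 16.42
position: [0.6352, 0.2568, 0.0859]
tool_rot: [2.158, -2.274, 0.004]
contact_force: [0.8, 0.4, -0.1]
opening: 0.0398
time: 16.75
position: [0.6373, 0.2584, 0.1701]
tool_rot: [2.163, -2.278, 0.007]
contact_force: [0.4, -0.3, 0.9]
opening: 0.074
t16.75 shift [ 0.35 17.1   4.96] rot [-0.003 -0.003  0.001] alt [ 0.01 -0.   -3.14] q6 -0.72 q1 0.67 pos [0.6373 0.2584 0.1701] jaw 177.0 open 0.0740 F [ 0.4 -0.3  0.9]
```

```bash
python3 -m inch '[[0.35,17.1,4,0,0,0,7.5],[0.35,17.1,4,0,0,0,7.5],[0.35,17.1,4,0,0,0,7.5],[0.35,17.1,4,0,0,0,7.5],[0.35,17.1,4,0,0,0,7.5]]';python3 h.py 0.4665 0.2635 0.025 177;  python3 - <<'E'
from h import *
for n,m,q in(("cup_a","cup",[.4665,.2635,0]),("valve_a","valve",[.443,.133,.34])):
  for c in C:
    get_image(c)
    for x in cut_out(n,c):
      ctr=np.argwhere(x["region"]).mean(0)[::-1]
      if np.hypot(*(ctr-proj([[q[0],q[1],.025]],c)[0]))<12: p,s=fit(m,{c:x["region"].astype(float)},q); print(n,c,round(x["conf"],2),np.round(p,4),round(s,2))
E
```

```text
time: 17.17
position: [0.4601, 0.2611, 0.1269]
tool_rot: [2.159, -2.274, 0.004]
contact_force: [-1.2, 0.3, -0.4]
opening: 0.0749
t17.17 shift [-0.34 -0.65 10.19] rot [ 0.002 -0.006  0.001] alt [ 0.01  0.   -3.14] q6 -0.94 q1 0.89 pos [0.4601 0.2611 0.1269] jaw 177.0 open 0.0749 F [-1.2  0.3 -0.4]
cup_a top 0.56 [0.4655 0.2635 0.    ] 0.82
cup_a scene 0.7 [0.4691 0.263  0.    ] 0.88
valve_a top 0.54 [0.441  0.1391 3.558 ] 0.85
valve_a scene 0.72 [0.4459 0.1362 0.3689] 0.87
```

```bash
python3 -m inch '[[-0.3,-0.6,4,0,0,0,7.5],[-0.3,-0.6,7,0,0,0,7.5],[-0.3,-0.6,9,0,0,0,7.5],[-0.3,-0.6,9.9,0,0,0,7.5],[-0.3,-0.6,10.2,0,0,0,7.5]]'; python3 -m inch '[[0,0,0,0,0,0,4.9],[0,0,0,0,0,0,4.9],[0,0,0,0,0,0,4.9],[0,0,0,0,0,0,4.9],[0,0,0,0,0,0,4.9]]' 20;python3 h.py 0.4665 0.2635 0.025 177
```

```text
time: 17.98
position: [0.4734, 0.2649, 0.0254]
tool_rot: [2.158, -2.277, 0.007]
contact_force: [0.3, -0.5, -0.5]
opening: 0.0749
time: 18.4
position: [0.4738, 0.2654, 0.0264]
tool_rot: [2.16, -2.279, 0.007]
contact_force: [1.0, -0.1, -0.3]
opening: 0.0516
t18.40 shift [0.23 0.72 0.14] rot [-0.002 -0.005 -0.001] alt [-0.01  0.    3.14] q6 -0.93 q1 0.87 pos [0.4738 0.2654 0.0264] jaw 176.9 open 0.0516 F [ 1.  -0.1 -0.3]
```

```bash
python3 -m inch '[[0,0,-0.5,0,0,0,4.5],[0,0,-4,0,0,0,4.5],[0,0,-8,0,0,0,4.5],[0,0,-9.4,0,0,0,4.5],[0,0,-9.4,0,0,0,4.5]]';python3 h.py 0.614 0.005 0.12 177
```

```text
time: 18.82
position: [0.4757, 0.2678, 0.1258]
tool_rot: [-2.158, 2.274, -0.007]
contact_force: [0.1, -0.5, -0.5]
opening: 0.0517
t18.82 shift [ 25.52 -15.19   0.65] rot [-0.008  0.002 -0.   ] alt [0.   0.01 3.14] q6 -0.93 q1 0.88 pos [0.4757 0.2678 0.1258] jaw 177.0 open 0.0517 F [ 0.1 -0.5 -0.5]
```

```bash
python3 -m inch '[[25.5,-15.2,0,0,0,0,4.5],[25.5,-15.2,0,0,0,0,4.5],[25.5,-15.2,0,0,0,0,4.5],[25.5,-15.2,0,0,0,0,4.5],[25.5,-15.2,0,0,0,0,4.5]]';python3 h.py 0.614 0.005 0.12 177
```

```text
time: 19.23
position: [0.5728, 0.0809, 0.1251]
tool_rot: [-2.158, 2.273, -0.007]
contact_force: [1.2, 1.1, -0.1]
opening: 0.0515
t19.23 shift [ 7.36 -4.5   0.53] rot [-0.008  0.002  0.001] alt [-0.   -0.01 -3.14] q6 -0.53 q1 0.48 pos [0.5728 0.0809 0.1251] jaw 177.0 open 0.0515 F [ 1.2  1.1 -0.1]
```

```bash
python3 -m inch '[[7.4,-4.5,0.5,0,0,0,4.5],[7.4,-4.5,0.5,0,0,0,4.5],[7.4,-4.5,0.5,0,0,0,4.5],[7.4,-4.4,2,0,0,0,4.5],[7.4,-4.4,3,0,0,0,4.5]]';python3 h.py 0.614 0.005 0.031 177;python3 - <<'E'
from h import *
a=[cv2.resize(get_image(c)[v:v+120,u:u+160],(400,300),interpolation=3) for c,u,v in(("top",230,130),("scene",230,190))]
cv2.imwrite("pics/c4.png",np.hstack(a))
E
```

```text
time: 19.65
position: [0.6129, 0.0035, 0.0945]
tool_rot: [-2.156, 2.276, -0.006]
contact_force: [-1.3, -0.8, -0.8]
opening: 0.0517
t19.65 shift [-0.14 -0.06  6.35] rot [-0.008  0.002 -0.002] alt [0.   0.01 3.14] q6 -0.38 q1 0.32 pos [0.6129 0.0035 0.0945] jaw 176.9 open 0.0517 F [-1.3 -0.8 -0.8]
```

View pics/c4.png

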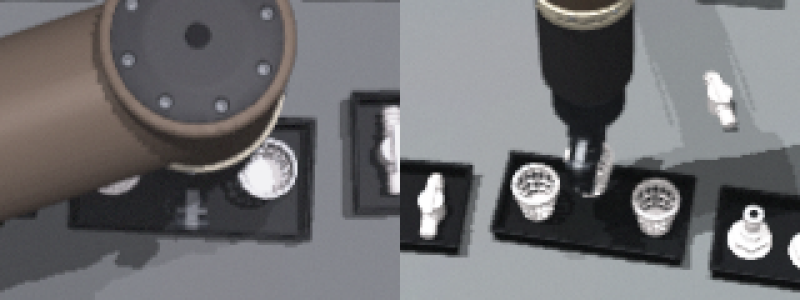

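The held cup at (590,165) is midway between the two cups standing at (536,190) and (657,207). Lowering.

```bash
python3 -m inch '[[-0.1,0,3,0,0,0,4.5],[-0.1,0,5,0,0,0,4.5],[-0.1,0,6,0,0,0,4.5],[-0.1,0,6.2,0,0,0,4.5],[-0.1,0,6.2,0,0,0,4.5]]';python3 h.py 0.614 0.005 0.029 177
```

```text
time: 20.17
position: [0.6117, 0.0059, 0.0312]
tool_rot: [-2.162, 2.276, -0.003]
contact_force: [-0.1, 0.0, 0.4]
opening: 0.0515
t20.17 shift [ 0.08 -0.24  0.22] rot [-0.003  0.     0.001] alt [-0.   -0.01 -3.14] q6 -0.38 q1 0.33 pos [0.6117 0.0059 0.0312] jaw 177.1 open 0.0515 F [-0.1  0.   0.4]
```

```bash
python3 -m inch '[[0.1,-0.2,0.15,0,0,0,4.5],[0.1,-0.2,0.2,0,0,0,4.5]]'; python3 -m inch '[[0,0,0.15,0,0,0,4.5],[0,0,0.15,0,0,0,4.5]]';  python3 -m inch '[[0,0,0.15,0,0,0,4.5],[0,0,0.15,0,0,0,4.5]]'
```

```text
time: 20.33
position: [0.6149, 0.0052, 0.0306]
tool_rot: [-2.161, 2.273, -0.005]
contact_force: [1.1, 0.4, 0.5]
opening: 0.0518
time: 20.5
position: [0.6156, 0.0053, 0.03]
tool_rot: [-2.161, 2.272, -0.007]
contact_force: [-0.3, -0.0, 0.1]
opening: 0.0512
time: 20.67
position: [0.6159, 0.0055, 0.0293]
tool_rot: [-2.16, 2.272, -0.007]
contact_force: [-1.5, 1.8, 4.3]
opening: 0.0517
```

Contact. Release, rise, go on to valve1.

```bash
python3 -m inch '[[0,0,0.1,0,0,0,4.5],[0,0,0.0,0,0,0,6.4],[0,0,-0.1,0,0,0,6.4],[0,0,-0.1,0,0,0,6.4],[0,0,-2,0,0,0,6.4]]'; python3 -m inch '[[0,0,-3,0,0,0,6.4],[0,0,-7,0,0,0,6],[0,0,-10,0,0,0,5.5],[0,0,-10,0,0,0,5.5]]';python3 h.py 0.4435 0.1376 0.12 112
```

```text
time: 21.08
position: [0.6134, 0.0049, 0.0463]
tool_rot: [-2.162, 2.276, -0.003]
contact_force: [0.0, -0.0, -0.5]
opening: 0.064
time: 21.42
position: [0.617, 0.0053, 0.1535]
tool_rot: [-2.158, 2.268, -0.012]
contact_force: [0.8, 0.8, 1.3]
opening: 0.0548
t21.42 shift [-12.34  18.03   3.15] rot [-0.01   0.01   1.137] alt [-0.01 -0.01 -2.  ] q6 -0.38 q1 0.33 pos [0.617  0.0053 0.1535] jaw 177.1 open 0.0548 F [0.8 0.8 1.3]
```

```bash
python3 -m inch '[[-12.3,18,0,0,0,0.6,5.5],[-12.3,18,0,0,0,0.6,5.5],[-12.3,18,0,0,0,0.6,5.5],[-12.3,18,0,0,0,0.6,5.5],[-12.3,18,0,0,0,0.6,5.5]]';python3 h.py 0.4435 0.1376 0.12 112
```

```text
time: 21.83
position: [0.4629, 0.1221, 0.1509]
tool_rot: [-1.428, 2.784, -0.006]
contact_force: [0.1, 1.0, -1.0]
opening: 0.0548
t21.83 shift [-0.11  2.51  3.07] rot [-0.007  0.011  0.564] alt [-0.02 -0.01 -2.58] q6 -1.30 q1 0.68 pos [0.4629 0.1221 0.1509] jaw 144.3 open 0.0548 F [ 0.1  1.  -1. ]
```

```bash
python3 -m inch '[[-0.1,2.4,3,0,0.01,0.56,5.5],[-0.1,2.4,3,0,0.01,0.56,5.5],[-0.1,2.4,3,0,0.01,0.56,5.5],[-0.1,2.4,3,0,0.01,0.56,5.5],[-0.1,2.4,3,0,0.01,0.56,5.5]]';python3 h.py 0.4435 0.1376 0.008 112;  python3 - <<'E'
from h import *
for n,m,q in(("valve_a","valve",[.4435,.1375,.37]),):
  for c in C:
    get_image(c)
    for x in cut_out(n,c):
      ctr=np.argwhere(x["region"]).mean(0)[::-1]
      if np.hypot(*(ctr-proj([[q[0],q[1],.025]],c)[0]))<12: p,s=fit(m,{c:x["region"].astype(float)},q); print(n,c,round(x["conf"],2),np.round(p,4),round(s,2))
E
```

```text
time: 22.25
position: [0.4442, 0.1372, 0.1207]
tool_rot: [-0.595, 3.08, -0.008]
contact_force: [0.5, 1.0, -0.0]
opening: 0.0547
t22.25 shift [ 0.08  0.13 11.27] rot [-0.006  0.003 -0.002] alt [0.01 0.01 3.14] q6 -1.93 q1 0.73 pos [0.4442 0.1372 0.1207] jaw 111.9 open 0.0547 F [ 0.5  1.  -0. ]
valve_a scene 0.6 [0.4442 0.1353 0.3436] 0.8
```

```bash
python3 -m inch '[[0,0.1,4,0,0,0,5.5],[0,0,7,0,0,0,5.5],[0,0,9,0,0,0,5.5],[0,0,10.5,0,0,0,5.5],[0,0,11,0,0,0,5.5]]'; python3 h.py 0.4435 0.1374 0.007 111
```

```text
time: 22.87
position: [0.4438, 0.1353, 0.0086]
tool_rot: [-0.612, 3.08, -0.011]
contact_force: [0.2, 0.5, 0.6]
opening: 0.0547
t22.87 shift [-0.05  0.2   0.15] rot [-0.007 -0.     0.026] alt [ 0.   -0.01 -3.12] q6 -1.92 q1 0.73 pos [0.4438 0.1353 0.0086] jaw 112.5 open 0.0547 F [0.2 0.5 0.6]
```

```bash
python3 -m inch '[[0,0.1,0,0,0,0.02,2],[0,0.1,0,0,0,0.02,2],[0,0.1,0,0,0,0.02,2],[0,0.1,0,0,0,0.02,2],[0,0.1,0,0,0,0.02,2]]' 35; python3 -m inch '[[0,0,-0.5,0,0,0,2],[0,0,-4,0,0,0,2],[0,0,-8,0,0,0,2],[0,0,-11,0,0,0,2],[0,0,-11,0,0,0,2]]'; python3 h.py 0.635 -0.255 0.12 91
```

```text
time: 23.28
position: [0.4439, 0.1367, 0.0094]
tool_rot: [-0.581, 3.085, -0.009]
contact_force: [0.7, 0.4, -1.3]
opening: 0.0267
time: 23.7
position: [0.4467, 0.1394, 0.1263]
tool_rot: [-0.582, 3.074, -0.002]
contact_force: [1.1, 1.4, 0.0]
opening: 0.0266
t23.70 shift [ -3.11 -43.59   0.83] rot [-0.002  0.013  0.357] alt [-0.02 -0.   -2.78] q6 -1.94 q1 0.73 pos [0.4467 0.1394 0.1263] jaw 111.4 open 0.0266 F [1.1 1.4 0. ]
```

```bash
python3 -m inch '[[-3,-43,0,0,0,0,2],[-3,-43,0,0,0,0,2],[-3,-43,0,0,0,0,2],[-3,-43,0,0,0,0,2],[-3,-43,0,0,0,0,2]]'; python3 h.py 0.635 -0.255 0.12 91
```

```text
time: 24.12
position: [0.5352, -0.0517, 0.1248]
tool_rot: [-0.583, 3.072, -0.002]
contact_force: [1.7, 0.0, -0.9]
opening: 0.0271
t24.12 shift [ -1.83 -22.57   0.6 ] rot [-0.001  0.015  0.358] alt [-0.02 -0.   -2.78] q6 -1.47 q1 0.27 pos [ 0.5352 -0.0517  0.1248] jaw 111.5 open 0.0271 F [ 1.7  0.  -0.9]
```

```bash
python3 -m inch '[[-1.8,-22.5,0,0,0.015,0.358,2],[-1.8,-22.5,0,0,0.015,0.358,2],[-1.8,-22.5,0,0,0.015,0.358,2],[-1.8,-22.5,0,0,0.015,0.358,2],[-1.8,-22.5,0,0,0.015,0.358,2]]'; python3 h.py 0.635 -0.255 0.08 91;  python3 - <<'E'
from h import *
r=readout.read_state()["position"]
for c in ("scene","top"):
  get_image(c)
  for x in cut_out("valve_a",c):
    ctr=np.argwhere(x["region"]).mean(0)[::-1]; b=back(ctr,c,.02); 
    p,s=fit("valve",{c:x["region"].astype(float)},[b[0],b[1],0]); print(c,round(x["conf"],2),np.round(p,4),round(s,2))
E
```

```text
time: 24.53
position: [0.6265, -0.2394, 0.1266]
tool_rot: [-0.026, 3.141, -0.002]
contact_force: [1.2, 1.0, -0.4]
opening: 0.0269
t24.53 shift [-0.82 -1.56  4.66] rot [-0.001  0.001 -0.001] alt [0.   0.   3.14] q6 -1.48 q1 -0.07 pos [ 0.6265 -0.2394  0.1266] jaw 90.9 open 0.0269 F [ 1.2  1.  -0.4]
scene 0.69 [ 0.6358 -0.3245  0.121 ] 0.8
scene 0.69 [ 0.5611 -0.2816  0.2178] 0.72
scene 0.34 [0.685  0.2886 1.5078] 0.12
top 0.71 [ 0.6276 -0.27    3.1416] 0.36
top 0.63 [ 0.61   -0.3222  2.0363] 0.32
top 0.55 [0.6104 0.0121 2.8465] 0.44
```

```bash
python3 -m inch '[[-0.8,-1.5,0,0,0,0,2],[-0.8,-1.5,2,0,0,0,2],[-0.8,-1.5,5,0,0,0,2],[-0.8,-1.5,6.5,0,0,0,2],[-0.8,-1.5,6.5,0,0,0,2]]'; python3 h.py 0.635 -0.255 0.015 91;  python3 - <<'E'
from h import *
a=[cv2.resize(get_image(c)[v:v+120,u:u+160],(400,300),interpolation=3) for c,u,v in(("top",340,130),("scene",150,190))]
cv2.imwrite("pics/v5.png",np.hstack(a))
E
```

```text
time: 25.15
position: [0.6309, -0.2517, 0.0571]
tool_rot: [0.024, -3.135, -0.001]
contact_force: [-0.5, -0.0, -0.8]
opening: 0.0266
t25.15 shift [-0.44 -0.34  4.21] rot [ 0.001 -0.007 -0.002] alt [-0.01 -0.    3.14] q6 -1.46 q1 -0.09 pos [ 0.6309 -0.2517  0.0571] jaw 90.9 open 0.0266 F [-0.5 -0.  -0.8]
```

View pics/v5.png

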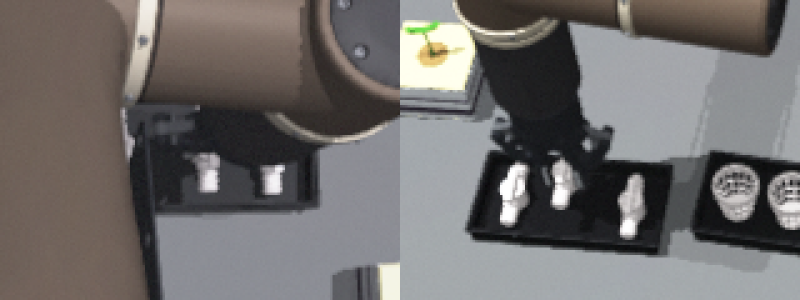

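The valve hangs in the middle of its tray, between the valves at (515,195) and (632,205). Lowering.

```bash
python3 -m inch '[[-0.3,-0.3,2,0,0,0,2],[-0.3,-0.3,3,0,0,0,2],[-0.2,-0.3,3.8,0,0,0,2],[-0.2,-0.3,4,0,0,0,2],[-0.2,-0.3,4,0,0,0,2]]'; python3 h.py 0.636 -0.255 0.013 91
```

```text
time: 25.67
position: [0.6353, -0.2554, 0.0211]
tool_rot: [0.025, -3.14, 0.002]
contact_force: [0.3, 0.2, 0.2]
opening: 0.0268
t25.67 shift [-0.07  0.04  0.81] rot [-0.001 -0.002 -0.001] alt [-0.    0.    3.14] q6 -1.46 q1 -0.10 pos [ 0.6353 -0.2554  0.0211] jaw 90.9 open 0.0268 F [0.3 0.2 0.2]
```

```bash
python3 -m inch '[[0,0,0.4,0,0,0,2],[0,0,0.7,0,0,0,2],[0,0,0.7,0,0,0,2]]'; python3 -m inch '[[0,0,0.2,0,0,0,2],[0,0,0.2,0,0,0,2]]';  python3 -m inch '[[0,0,0.15,0,0,0,2],[0,0,0.15,0,0,0,2]]'
```

```text
time: 25.92
position: [0.6351, -0.2554, 0.0139]
tool_rot: [0.025, -3.139, 0.002]
contact_force: [1.2, 0.1, -1.5]
opening: 0.0263
time: 26.08
position: [0.6354, -0.2555, 0.0122]
tool_rot: [0.026, -3.14, 0.002]
contact_force: [-0.2, -0.1, 0.5]
opening: 0.027
time: 26.25
position: [0.6355, -0.2555, 0.0121]
tool_rot: [0.026, -3.14, 0.003]
contact_force: [-3.9, 2.3, 10.1]
opening: 0.0264
```

Contact. Release, rise clear, then swing aside to check.

```bash
python3 -m inch '[[0,0,0,0,0,0,4],[0,0,0,0,0,0,4],[0,0,0,0,0,0,4],[0,0,-1,0,0,0,4],[0,0,-3,0,0,0,4]]'; python3 -m inch '[[0,0,-4,0,0,0,4],[0,0,-8,0,0,0,4],[0,0,-12,0,0,0,4],[0,0,-16,0,0,0,4],[0,0,-18,0,0,0,4]]'; python3 h.py 0.3 -0.55 0.24 91
```

```text
time: 26.67
position: [0.6336, -0.2551, 0.04]
tool_rot: [0.025, -3.135, 0.001]
contact_force: [0.2, 0.1, 0.4]
opening: 0.04
time: 27.08
position: [0.6363, -0.2558, 0.227]
tool_rot: [-0.026, 3.141, -0.005]
contact_force: [0.5, 0.1, 1.0]
opening: 0.0398
t27.08 shift [ 34.12 -28.86  -1.23] rot [-0.003  0.001 -0.001] alt [0.   0.   3.14] q6 -1.46 q1 -0.10 pos [ 0.6363 -0.2558  0.227 ] jaw 91.0 open 0.0398 F [0.5 0.1 1. ]
```

```bash
python3 -m inch '[[34,-29,-1,0,0,0,4],[34,-29,-1,0,0,0,4],[34,-29,-1,0,0,0,4],[34,-29,-1,0,0,0,4],[34,-29,-1,0,0,0,4]]';python3 -m inch '[[18,-16,-1,0,0,0,4],[18,-16,-1,0,0,0,4],[18,-16,-1,0,0,0,4],[18,-16,-1,0,0,0,4],[18,-16,-1,0,0,0,4]]'; python3 - <<'E'
from h import *
ims={c:get_image(c) for c in C}
a=cv2.resize(ims["top"][150:310,40:540],(800,256),interpolation=cv2.INTER_CUBIC)
b=cv2.resize(ims["scene"][190:330,120:520],(800,280),interpolation=cv2.INTER_CUBIC)
cv2.imwrite("pics/end.png",np.vstack([a,b]))
old={c:cv2.imread(f"pics/{c}0.png") for c in C}
for c in C: print(c,[np.round(d["box"]).astype(int).tolist() for d in spot_in("block_left",c)+spot_in("block_right",c)])
for n in("cup_a","valve_a","drain_fitting"):
  m=n.split("_")[0]
  for c in C:
   for x in cut_out(n,c):
    ctr=np.argwhere(x["region"]).mean(0)[::-1]; b=back(ctr,c,.028)
    p,s=fit(m,{c:x["region"].astype(float)},[b[0],b[1],0]); print(n,c,np.round(p,3),round(s,2))
E
```

```text
time: 27.5
position: [0.4775, -0.3941, 0.2292]
tool_rot: [-0.027, 3.14, -0.006]
contact_force: [1.0, -1.8, 0.6]
opening: 0.0399
time: 27.92
position: [0.3239, -0.5349, 0.239]
tool_rot: [-0.028, 3.139, -0.007]
contact_force: [0.6, -1.0, -0.1]
opening: 0.0403
top [[61, 231, 124, 291], [481, 234, 540, 283], [368, 164, 467, 217]]
scene [[454, 221, 499, 268], [385, 281, 405, 297], [145, 200, 189, 236]]
cup_a top [ 0.612 -0.061  0.   ] 0.88
cup_a top [0.618 0.004 0.   ] 0.88
cup_a scene [0.618 0.001 0.   ] 0.94
cup_a scene [ 0.615 -0.063  0.   ] 0.94
valve_a top [ 0.635 -0.256  3.15 ] 0.84
valve_a top [ 0.633 -0.323  3.128] 0.76
valve_a scene [ 0.636 -0.324  0.066] 0.89
valve_a scene [ 0.639 -0.258  3.157] 0.91
drain_fitting top [0.638 0.258 0.   ] 0.81
drain_fitting scene [0.64  0.255 0.   ] 0.94
```

View pics/end.png

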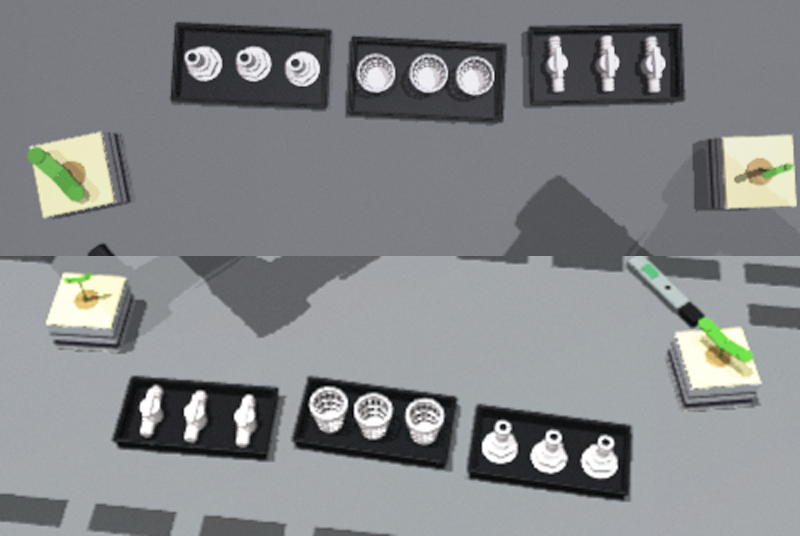

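Both views show three of each kind in its own tray, upright or flat and separate. The blocks have not moved and the arm is clear, so I'm handing in.

```bash
python3 -c "
from plant import order; print(order.close_job())"
```

```text
the job is handed in; nothing more can be done
None
```

All five parts are in their trays and the job is handed in, with about 28 s of robot time used. Both cups stand upright in the cup tray. The two valves lie flat across the valve tray with their handles up, and the drain fitting stands in the middle of its tray.

**Last checks**
- **Placement:** the two cameras' pose fits agree to within about 6 mm. The parts sit within about 5 mm of the free places along the trays, except the end valve, which I set about 66–69 mm from the middle to give the fingers room at the wall.
- **Blocks:** both rockwool blocks look unmoved in the before and after pictures.
- **Contact:** the arm was clear of everything at hand-in. The highest force reported at the end of any move was about 10 N, as parts met the tray floors.

**What disagreed or misfired**
- The networks sometimes confused things. One early valve report was really a cup, and in the last check a tray was reported as a block. I discounted these against the pictures.
- Before the second cup was gripped, the arm sat about 7 mm off the cup's measured position. The jaws centred on the cup, and it was set down in the right place.

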